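Stopper the coin flask and start the shaker

TASK

The flask of coins clamped on the shaker is still open. Gently set the stopper that fits its neck into it, narrow end down and pushed home until its flange sits flat on the rim, without dropping it; only then press the shaker's start button all the way down and let it come back up. Leave the other stopper and everything else on the table where it is.

Things in the scene. Friction and masses are not known exactly. Their poses are not given: they have to be found in the camera images.
- narrow_stopper: Brown rubber stopper that fits the flask, upright on its narrow end, about 120 g. Origin: centre of its underside, z up its axis; yaw is meaningless. From below: taper 36 mm high, 38 mm across at the bottom, 49 at its top; flange 70 mm across, 8 thick (36 to 44 mm above the origin); round grip 30 mm across, 36 high (44 to 80 mm above the origin).
- narrow_stopper_flange (a point): Centre of the underside of that stopper's flange, 36 mm above its origin; this meets the flask's rim when the stopper is home.
- wide_stopper: The other brown rubber stopper, too wide for the flask, standing upright on its narrow end; not to be moved. Same heights and same 30 mm grip, but the taper is 64 to 74 mm across and the flange 96 mm. Origin at the centre of its underside.
- shaker: White laboratory shaker, 170 mm (its x) by 300 mm (its y), its housing 55 mm high, that stands fixed on the table. Origin at the centre of its underside, z up. On its +y half lies a square aluminium platform, top at 65 mm, which carries the flask; the start button is on its -y half.
- flask: Clear glass conical flask with some green coins in it, clamped upright on the shaker's platform, fixed. Origin at the centre of its underside (at 0, 70, 65 mm in the shaker's frame). 130 mm high, 114 mm across the foot, its straight neck (the top 45 mm) 62 to 70 mm across outside and 54 mm inside.
- flask_rim (a point): Centre of the flask's mouth at the height of its rim, 130 mm above the flask's origin, 195 mm above the table.
- start_button_top (a point): Centre of the top face of the shaker's start button: a white round push button 32 mm across in a black round housing 48 mm across, at 0, -100 mm in the shaker's frame, top 79 mm above the table when up; it goes straight down. The point moves with the button.
- start_button (a joint): How far the start button is pressed, in m: 0 up, 0.008 fully down. A spring returns it; fully down takes about 4 N.
- jar: Bystander: closed glass specimen jar with a white cap, 66 mm across, 95 mm high, standing loose on the table. Origin at the centre of its underside.
- beaker: Bystander: empty clear plastic beaker, 72 mm across its rim, 90 mm high, standing loose. Origin at the centre of its underside.
- brush: Bystander: flat brush with a wooden handle, 180 mm long, 42 mm wide, 20 mm high, lying loose. Origin under its middle, x along it towards the bristles.
There are look-alikes about, which are no part of the job. Leave any green, pink or purple look-alike of the narrow_stopper alone.

How it is judged:
By the outcome, as a careful person would: the job done as asked, in the order asked, and still so for the second after the job is handed in, with the robot touching nothing.
It also fails if it takes over 58 s, if anything falls off the work surface, if the arm or the gripper's body presses on something with over 40 N, if the wrist force passes 120 N, or if a joint passes its speed limit or range.

ROBOT

A 6-joint arm with a two-finger parallel gripper is mounted at the origin on the work surface. World frame = base frame: x ahead of the robot, y to its left, z up, the work surface at z = 0. Lengths are in m, angles in rad, forces in N, time in s.
With the tool pointing down it reaches from about 0.375 to 0.975 m from the base axis. Payload 3.8 kg.
Tool frame: the origin (TCP) lies at the very end of the fingers, on their centre line; the grasp point (between the pads) lies 19 mm behind it; z points along the fingers, y is the direction in which the jaws open and shut (so a half turn about z gives the same grasp; the last joint's range is limited). The gripper opens to 85 mm and grips with 20 to 120 N. Pads are 22 mm wide; open, the fingers measure 114 mm over their backs; the gripper's body (76 mm by 85 mm) begins 54 mm behind the grasp point. The pads swing forward as they close: fully open they stand 13 mm farther back than shut.
Start: joints at [-1.243, 0.264, 1.604, -0, 1.274, -0.037], TCP at [0.241, -0.631, 0.231] pointing down, gripper open.
Joint ranges: [-2.63, 2.63], [-0.94, 2.18], [0.31, 2.57], [-1.31, 4.45], [0, 2.66], [-2.55, 2.55]. Speed limits (rad/s): [2.57, 2.57, 3.14, 3.14, 3.14, 3.14].

INTERFACE

Orientations are given as a rotation vector (axis times angle).
In Python, from workcell import bot gives the robot as it stands.
- The arm moves only by the tool jog_arm, never from a script. Its argument "plan" is a list of rows, each an object of numbers: "claw": the closure, from 0 (fully open) to 1 (shut); "x", "y", "z": the shift along the tool's x, y, z in m; "turn": the turn about the tool's z in degrees. In form: [{"claw": .., "x": .., "y": .., "z": .., "turn": ..}, ...]. A call has 1 to 10 rows; each row shifts and turns the commanded pose from where the row before left it, along the tool's axes as they then stand; what a row does not reach is not made up. A row lasts 1/8 s, in which the tool goes at most 62.5 mm and 10.7 degrees, less where a joint would pass 70% of its speed; a pose out of reach is approached as far as the arm can. A call is refused whole if a number of a shift passes 0.0625 or a number of a turn 10.7, either way. A call with a gripper value outside its range is refused whole. The fingers move at their own pace and stop on an object; "newtons" is the grip in N (left out, the last holds). Time passes only in rows, so rows that do not move let the fingers close. It gives the time, the measured TCP pose, the force and the opening at its end, in the units of the state.
- bot.read_state(): the state, without advancing time (a new reading comes with each control period).
- bot.read_camera(name): name is "scene" or "top"; returns the picture (480x640x3 uint8, red, green, blue); there is no depth.
- bot.camera_params(name): a dict with "fx", "fy", "cx", "cy" (pixels), "world_to_cam" (4x4, takes a point from world to camera coordinates). Camera axes: x right, y up, looking along -z (the intrinsics and any distortion apply to the point x, -y, -z); pixel columns grow to the right and rows downward; lengths in m; the calibration is good to about 2 mm. A picture is of the moment at which its call begins. camera_params takes no time and is no camera call.
- bot.finish_job(): hands the job in, once; it reports no verdict.
The state is a dict: "time": time; "q": joint angles; "joint_vel": joint speeds; "joint_torque": joint torques, N m; "tool_pos": TCP position; "tcp_rot": TCP orientation; "wrist_force": force on the tool from outside, world axes, zero at the start; "torque": the same for the moment, N m; "width": opening from 0.0 (shut) to 1.0 (fully open).
Only numpy, scipy, OpenCV 4.12 (cv2) and the standard library are available. Lean on these libraries where they do the work, as an engineer would, in place of code of your own. Each camera call takes 0.05 s, during which the arm holds its last target. There are 200 camera calls.

## Working session

There is one attempt and no reset: what is moved stays moved. The work goes in short steps, Python scripts to look and compute and a tool call to move; the robot and the scene stay as the last step left them, time stands still between calls to the robot, and variables do not carry over. Pictures are saved under pics/ and viewed, about 8 in all and at most 12, crops included, and the job is handed in when it is done.

Besides the shell and the picture viewer there is one more tool, called after ">>>" by a JSON object that holds its "method" and its "body", one argument or row to a line. jog_arm: Moves the arm, as the interface text tells. Its arguments: {"type":"object","properties":{"plan":{"type":"array","items":{"type":"object","properties":{"claw":{"type":"number"},"x":{"type":"number"},"y":{"type":"number"},"z":{"type":"number"},"turn":{"type":"number"}}}},"newtons":{"type":"number"}},"required":["plan"]}

```bash
mkdir -p pics
cat > h.py <<'E'
from workcell import bot
import numpy as np, cv2
def snap(cam,name,crop=None,s=1):
    im=bot.read_camera(cam)
    np.save(f'pics/{cam}.npy',im)
    if crop: x0,y0,x1,y1=crop; im=im[y0:y1,x0:x1]
    im=cv2.resize(im,None,fx=s,fy=s,interpolation=cv2.INTER_CUBIC)
    cv2.imwrite(f'pics/{name}.png',im[:,:,::-1])
def ray(cam,u,v,z):
    p=bot.camera_params(cam);T=np.array(p['world_to_cam']);R,t=T[:3,:3],T[:3,3]
    d=cv2.undistortPoints(np.array([[[u,v]]],float),K(p),np.array(p.get('dist',np.zeros(5)),float))[0,0]
    d=R.T@np.array([d[0],-d[1],-1]);c=-R.T@t
    return c+d*(z-c[2])/d[2]
def K(p): return np.array([[p['fx'],0,p['cx']],[0,p['fy'],p['cy']],[0,0,1]],float)
def proj(cam,P):
    p=bot.camera_params(cam);T=np.array(p['world_to_cam']);q=T[:3,:3]@np.array(P,float)+T[:3,3]
    return p['cx']+p['fx']*q[0]/-q[2], p['cy']+p['fy']*-q[1]/-q[2]
E
python3 -c "
from h import *
snap('top','top0');snap('scene','scene0')
for c in('top','scene'):
  p=bot.camera_params(c);print(p); print(-np.array(p['world_to_cam'])[:3,:3].T@np.array(p['world_to_cam'])[:3,3])
print(bot.read_state())"
```

```text
{'fx': 600.2931195404733, 'fy': 600.2931195404733, 'cx': 321.381308254445, 'cy': 240.68357599233127, 'world_to_cam': array([[-0.01652308, -0.99985645,  0.00374975, -0.01336621],
       [ 0.98577423, -0.01566278,  0.16734347, -0.54396742],
       [-0.16726071,  0.00646144,  0.98589153, -1.54421334],
       [ 0.        ,  0.        ,  0.        ,  1.        ]])}
[ 0.27772199 -0.0119065   1.61350636]
{'fx': 594.9238354529203, 'fy': 594.9238354529203, 'cx': 316.0192935134695, 'cy': 247.70928987897258, 'world_to_cam': array([[-6.57271114e-01,  7.53652171e-01, -1.75741975e-03,
         3.59259131e-01],
       [-6.42553361e-01, -5.59158554e-01,  5.23895876e-01,
         2.74278705e-01],
       [ 3.93852588e-01,  3.45470862e-01,  8.51780501e-01,
        -2.07233219e+00],
       [ 0.00000000e+00,  0.00000000e+00,  0.00000000e+00,
         1.00000000e+00]])}
[1.22856275 0.59853925 1.62211004]
{'time': 0.1, 'q': array([-1.24287765e+00,  2.64673086e-01,  1.60525151e+00, -3.92458785e-06,
        1.27368182e+00, -3.68778635e-02]), 'joint_vel': array([ 0.00088011, -0.00282543, -0.00376263,  0.00045176, -0.00033419,
       -0.00230445]), 'joint_torque': array([ 6.84296065e-04, -5.16705787e+01, -3.68589628e+01,  2.10026155e-05,
        6.33012285e-03,  3.32139564e-05]), 'tool_pos': array([ 0.24061086, -0.62995332,  0.2300821 ]), 'tcp_rot': array([-3.08751909e+00, -5.69489492e-01,  4.64225991e-04]), 'wrist_force': array([-0.04281519,  0.1326233 , -0.0764719 ]), 'torque': array([-0.01060248,  0.04195056, -0.00560561]), 'width': 0.9999288082107595}
```

View pics/top0.png

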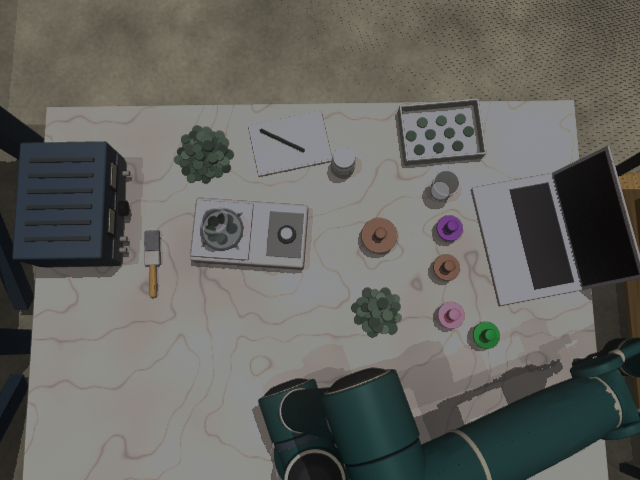

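View pics/scene0.png

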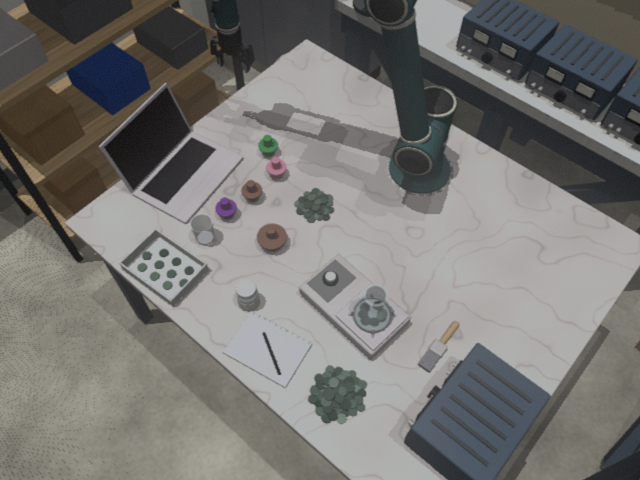

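The top view shows the narrow brown stopper at about (446,268), the wide one at (379,236), the flask at (221,228) and the button at (286,234). The scene view has the same objects at (252,190), (271,237), (373,312) and (330,278). I'll enlarge both next.

```bash
python3 -c "
from h import *
t=np.load('pics/top.npy');s=np.load('pics/scene.npy')
f=lambda a,x0,y0,w,h,k:cv2.resize(a[y0:y0+h,x0:x0+w],None,fx=k,fy=k,interpolation=cv2.INTER_CUBIC)
A=np.hstack([f(t,185,190,80,60,5),f(t,415,240,80,60,5)])
B=np.hstack([f(s,325,275,100,75,4),f(s,220,165,100,75,4)])
im=cv2.convertScaleAbs(np.vstack([A,B]),alpha=1.5);cv2.imwrite('pics/crop1.png',im[:,:,::-1])
"
```

```text
(no output)
```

View pics/crop1.png

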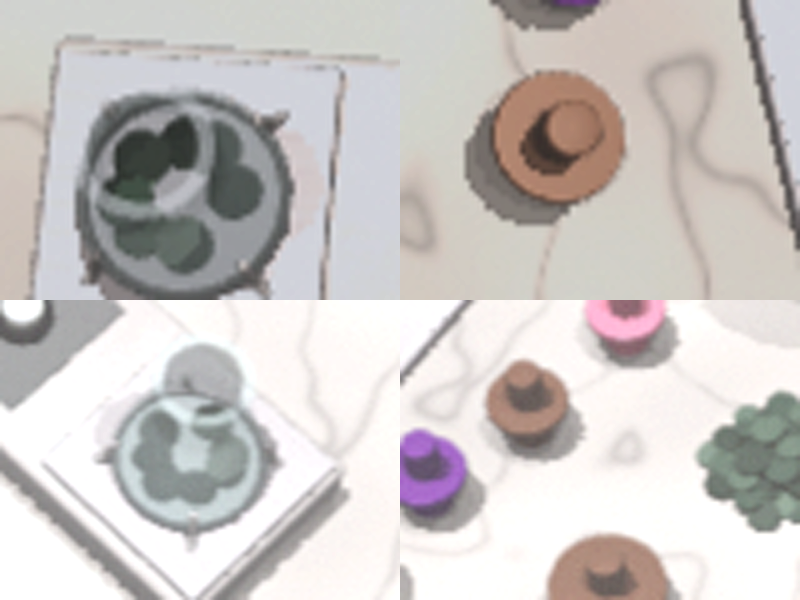

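```bash
python3 -c "
from h import *
np.set_printoptions(precision=4,suppress=True)
c=lambda x,y,x0,y0,k:(x0+(x+.5)/k-.5,y0+(y+.5)/k-.5)
for n,cam,uv,z in [('flange','top',c(159,136,415,240,5),.044),('flange edge-','scene',c(127,102,220,165,4),.044),('grip','top',c(175,129,415,240,5),.08),('grip','scene',c(125,74,220,165,4),.08),
('rim','top',c(152,158,185,190,5),.195),('rim','scene',c(204,84,325,275,4),.195),('foot','top',c(183,197,185,190,5),.067),('foot','scene',c(193,160,325,275,4),.067),('btn','top',(286,234),.079),('btn','scene',(330,278),.079),('wide','top',(379,236),.04)]:
  print(n,cam,np.round(uv,1),ray(cam,*uv,z))
# button blobs
for cam,(x0,y0,x1,y1) in (('top',(262,210,306,262)),('scene',(310,262,350,300))):
  im=np.load(f'pics/{cam}.npy')
  cv2.imwrite(f'pics/b_{cam}.png',cv2.resize(im[y0:y1,x0:x1],(400,400*(y1-y0)//(x1-x0)),interpolation=cv2.INTER_CUBIC)[:,:,::-1])
a=cv2.imread('pics/b_top.png');b=cv2.imread('pics/b_scene.png');b=cv2.copyMakeBorder(b,0,a.shape[0]-b.shape[0],0,0,0)
cv2.imwrite('pics/b.png',np.hstack([a,b]))
"
```

```text
flange top [446.4 266.8] [ 0.469  -0.3504  0.044 ]
flange edge- scene [251.4 190.1] [ 0.4707 -0.3502  0.044 ]
grip top [449.6 265.4] [ 0.4681 -0.351   0.08  ]
grip scene [250.9 183.1] [ 0.4686 -0.3498  0.08  ]
rim top [215.  221.2] [0.57   0.2342 0.195 ]
rim scene [375.6 295.6] [0.5774 0.2395 0.195 ]
foot top [221.2 229. ] [0.5753 0.2399 0.067 ]
foot scene [372.9 314.6] [0.5723 0.2391 0.067 ]
btn top [286 234] [0.5571 0.0696 0.079 ]
btn scene [330 278] [0.5671 0.0728 0.079 ]
wide top [379 236] [ 0.5549 -0.1759  0.04  ]
```

View pics/b.png

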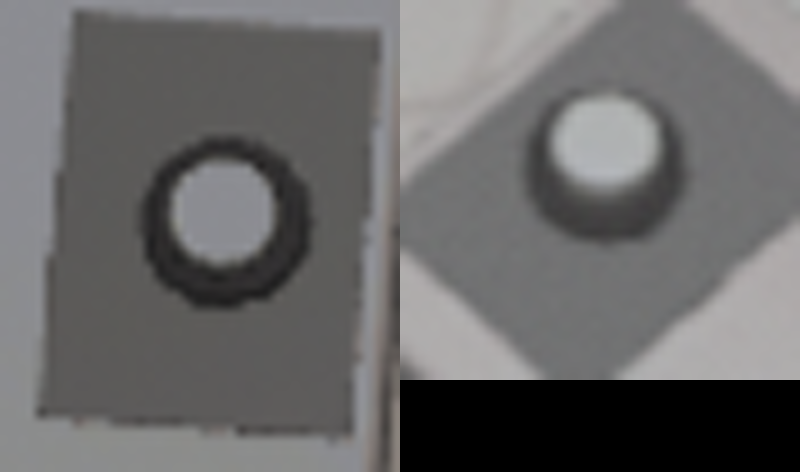

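The button's top face is centred at (286.1,232.7) in the top view and (330.1,275.8) in the scene view. I'll fit the shaker pose to both views, then check it with an overlay.

```bash
python3 -c "
from h import *
from scipy.optimize import least_squares
np.set_printoptions(precision=4,suppress=True)
print(ray('top',286.1,232.7,.079),ray('scene',330.1,275.8,.079))
# shaker frame pts -> pix
L=[('top',(0,-100,79),(286.1,232.7)),('scene',(0,-100,79),(330.1,275.8)),('top',(0,70,195),(215,221.2)),('scene',(0,70,195),(375.6,295.6)),('top',(0,70,67),(221.2,229)),('scene',(0,70,67),(372.9,314.6))]
w=[2,2,1,1,1,1]
def r(p):
  c,s=np.cos(p[2]),np.sin(p[2]);o=[]
  for (cam,P,uv),k in zip(L,w):
    P=np.array(P)/1e3;q=(p[0]+c*P[0]-s*P[1],p[1]+s*P[0]+c*P[1],P[2]);o+=list(k*(np.array(proj(cam,q))-uv))
  return np.array(o)
f=least_squares(r,[.57,.17,0],loss='soft_l1',x_scale=[.01,.01,.05]);p=f.x;print(p,r(p).reshape(-1,2))
c,s=np.cos(p[2]),np.sin(p[2])
W=lambda x,y,z:(p[0]+c*x-s*y,p[1]+s*x+c*y,z)
print('rim',W(0,.07,.195),'btn',W(0,-.1,.079))
out=[]
for cam,x0,y0,ww,hh in (('top',185,190,130,85),('scene',290,250,130,85)):
  k=6;im=np.load(f'pics/{cam}.npy')[y0:y0+hh,x0:x0+ww];im=cv2.convertScaleAbs(cv2.resize(im,None,fx=k,fy=k,interpolation=cv2.INTER_CUBIC)[:,:,::-1],alpha=1.4)
  def dr(pts,col):
    q=np.array([proj(cam,a) for a in pts]);q=(q-[x0,y0]+.5)*k-.5
    cv2.polylines(im,[q.astype(np.int32)],True,col,1)
  circ=lambda y,z,R:[W(R*np.cos(a),y+R*np.sin(a),z) for a in np.linspace(0,6.28,60)]
  dr(circ(.07,.195,.035),(0,0,255));dr(circ(.07,.195,.027),(0,0,255));dr(circ(.07,.067,.057),(255,0,0));dr(circ(-.1,.079,.016),(0,0,255))
  dr([W(a,b,.055) for a,b in((-.085,-.15),(.085,-.15),(.085,.15),(-.085,.15))],(0,200,0))
  out.append(im[:, :])
o=np.vstack(out);cv2.imwrite('pics/ov.png',cv2.resize(o,None,fx=.588,fy=.588,interpolation=cv2.INTER_AREA))
"
```

```text
[0.5605 0.0693 0.079 ] [0.5612 0.0682 0.079 ]
[ 0.5684  0.1685 -0.076 ] [[ 0.3953 -0.2249]
 [ 0.4763  0.0459]
 [-1.6997 -1.4818]
 [ 0.5225 -1.1687]
 [ 0.5902  0.5772]
 [-0.538   0.219 ]]
rim (np.float64(0.5737458307245027), np.float64(0.23833724796361433), 0.195) btn (np.float64(0.5608389393678612), np.float64(0.06882792032791205), 0.079)
```

View pics/ov.png

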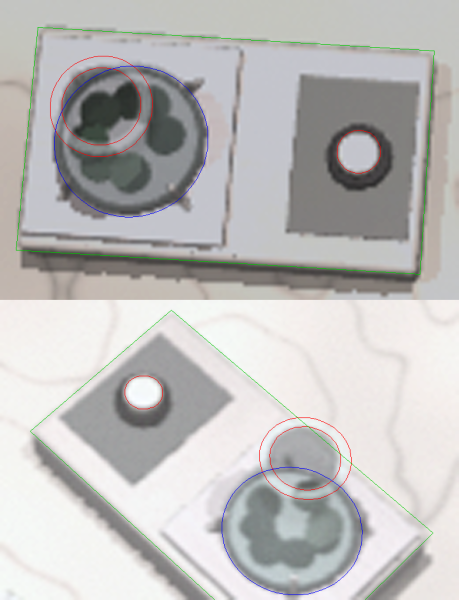

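The model matches the image edges in both views (rim (0.574,0.238), button (0.561,0.069), stopper (0.469,-0.350)). Next I'll approach the stopper: turn +20.9° so the jaws open along world y, then translate.

>>> {"method": "jog_arm", "body": {
  "plan": [
    {"claw": 0,"turn": 10.4},
    {"claw": 0,"turn": 10.4},
    {"claw": 0,"y": -0.04},
    {"claw": 0,"y": -0.04},
    {"claw": 0,"y": -0.04},
    {"claw": 0,"y": -0.04},
    {"claw": 0,"y": -0.04},
    {"claw": 0,"y": -0.04},
    {"claw": 0,"y": -0.04},
    {"claw": 0}
  ],
  "newtons": 40
}}

```text
schema error: expected keys claw, x, y, z, turn
```

>>> {"method": "jog_arm", "body": {
  "plan": [
    {"claw": 0,"x": 0.04},
    {"claw": 0,"x": 0.04},
    {"claw": 0,"x": 0.04},
    {"claw": 0,"x": 0.04},
    {"claw": 0,"x": 0.04},
    {"claw": 0,"x": 0.028},
    {"claw": 0,"z": 0.03},
    {"claw": 0,"z": 0.03},
    {"claw": 0},
    {"claw": 0}
  ]
}}

```text
schema error: expected keys claw, x, y, z, turn
```

>>> {"method": "jog_arm", "body": {
  "plan": [
    {"claw": 0,"x": 0,"y": 0,"z": 0,"turn": 10.4},
    {"claw": 0,"x": 0,"y": 0,"z": 0,"turn": 10.4},
    {"claw": 0,"x": 0,"y": -0.04,"z": 0,"turn": 0},
    {"claw": 0,"x": 0,"y": -0.04,"z": 0,"turn": 0},
    {"claw": 0,"x": 0,"y": -0.04,"z": 0,"turn": 0},
    {"claw": 0,"x": 0,"y": -0.04,"z": 0,"turn": 0},
    {"claw": 0,"x": 0,"y": -0.04,"z": 0,"turn": 0},
    {"claw": 0,"x": 0,"y": -0.04,"z": 0,"turn": 0},
    {"claw": 0,"x": 0,"y": -0.04,"z": 0,"turn": 0},
    {"claw": 0,"x": 0,"y": 0,"z": 0,"turn": 0}
  ],
  "newtons": 40
}}

```text
time: 1.35
tool_pos: [0.2399, -0.3482, 0.2307]
tcp_rot: [-3.141, -0.006, 0.001]
wrist_force: [0.0, -0.7, 0.1]
width: 0.997
```

>>> {"method": "jog_arm", "body": {
  "plan": [
    {"claw": 0,"x": 0.04,"y": 0.002,"z": 0,"turn": 0},
    {"claw": 0,"x": 0.04,"y": 0,"z": 0,"turn": 0},
    {"claw": 0,"x": 0.04,"y": 0,"z": 0,"turn": 0},
    {"claw": 0,"x": 0.04,"y": 0,"z": 0,"turn": 0},
    {"claw": 0,"x": 0.04,"y": 0,"z": 0,"turn": 0},
    {"claw": 0,"x": 0.029,"y": 0,"z": 0,"turn": 0},
    {"claw": 0,"x": 0,"y": 0,"z": 0.03,"turn": 0},
    {"claw": 0,"x": 0,"y": 0,"z": 0.04,"turn": 0},
    {"claw": 0,"x": 0,"y": 0,"z": 0.03,"turn": 0},
    {"claw": 0,"x": 0,"y": 0,"z": 0,"turn": 0}
  ]
}}

```text
time: 2.6
tool_pos: [0.4673, -0.3512, 0.1275]
tcp_rot: [-3.137, -0.002, 0.009]
wrist_force: [-0.2, 0.1, 0.6]
width: 1.003
```

```bash
python3 -c "
from h import *
print(bot.read_state()['tool_pos'])
t=bot.read_camera('top');s=bot.read_camera('scene')
f=lambda a,x0,y0,w,h,k:cv2.resize(a[y0:y0+h,x0:x0+w],None,fx=k,fy=k,interpolation=cv2.INTER_CUBIC)
cv2.imwrite('pics/c2.png',cv2.convertScaleAbs(np.hstack([f(t,380,200,130,130,3),f(s,190,110,130,130,3)]),alpha=1.5)[:,:,::-1])"
```

```text
[ 0.46734984 -0.35123761  0.12753193]
```

View pics/c2.png

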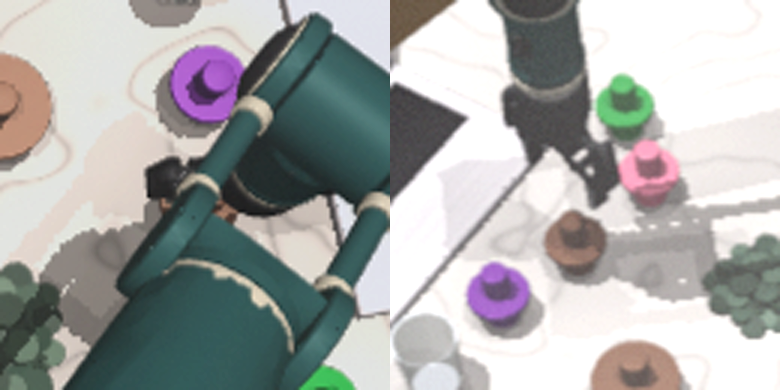

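The scene crop shows the fingers above the stopper and straddling it, with neighbours clear. I'll descend to TCP z≈0.050.

>>> {"method": "jog_arm", "body": {
  "plan": [
    {"claw": 0,"x": 0.0015,"y": -0.001,"z": 0.03,"turn": 0},
    {"claw": 0,"x": 0,"y": 0,"z": 0.03,"turn": 0},
    {"claw": 0,"x": 0,"y": 0,"z": 0.016,"turn": 0},
    {"claw": 0,"x": 0,"y": 0,"z": 0,"turn": 0},
    {"claw": 0,"x": 0,"y": 0,"z": 0,"turn": 0}
  ]
}}

```text
time: 3.32
tool_pos: [0.4719, -0.3521, 0.0569]
tcp_rot: [3.14, 0.003, 0.003]
wrist_force: [0.2, -0.8, -0.3]
width: 1.001
```

>>> {"method": "jog_arm", "body": {
  "plan": [
    {"claw": 0,"x": 0,"y": 0,"z": 0,"turn": 0},
    {"claw": 0,"x": 0,"y": 0,"z": 0,"turn": 0}
  ]
}}

```text
time: 3.58
tool_pos: [0.4714, -0.3516, 0.0563]
tcp_rot: [3.141, 0.003, 0.002]
wrist_force: [0.4, -0.3, -0.2]
width: 1.003
```

>>> {"method": "jog_arm", "body": {
  "plan": [
    {"claw": 0,"x": -0.0022,"y": -0.0012,"z": 0.006,"turn": 0},
    {"claw": 0,"x": 0,"y": 0,"z": 0,"turn": 0},
    {"claw": 0,"x": 0,"y": 0,"z": 0,"turn": 0},
    {"claw": 0,"x": 0,"y": 0,"z": 0,"turn": 0}
  ]
}}

```text
time: 4.08
tool_pos: [0.4686, -0.35, 0.0493]
tcp_rot: [-3.142, -0.003, 0.0]
wrist_force: [0.0, -0.1, 0.7]
width: 1.001
```

>>> {"method": "jog_arm", "body": {
  "plan": [
    {"claw": 0.4,"x": 0,"y": 0,"z": 0,"turn": 0},
    {"claw": 0.4,"x": 0,"y": 0,"z": 0,"turn": 0},
    {"claw": 0.5,"x": 0,"y": 0,"z": 0,"turn": 0},
    {"claw": 0.6,"x": 0,"y": 0,"z": 0,"turn": 0},
    {"claw": 0.7,"x": 0,"y": 0,"z": 0,"turn": 0},
    {"claw": 0.85,"x": 0,"y": 0,"z": 0,"turn": 0},
    {"claw": 1,"x": 0,"y": 0,"z": 0,"turn": 0},
    {"claw": 1,"x": 0,"y": 0,"z": 0,"turn": 0},
    {"claw": 1,"x": 0,"y": 0,"z": 0,"turn": 0},
    {"claw": 1,"x": 0,"y": 0,"z": 0,"turn": 0}
  ],
  "newtons": 40
}}

```text
time: 5.32
tool_pos: [0.4687, -0.35, 0.0494]
tcp_rot: [3.141, 0.003, 0.0]
wrist_force: [-0.5, -0.8, 1.2]
width: 0.34
```

Gripped (opening ≈29 mm). Lifting.

>>> {"method": "jog_arm", "body": {
  "plan": [
    {"claw": 1,"x": 0,"y": 0,"z": -0.015,"turn": 0},
    {"claw": 1,"x": 0,"y": 0,"z": -0.03,"turn": 0},
    {"claw": 1,"x": 0,"y": 0,"z": -0.04,"turn": 0},
    {"claw": 1,"x": 0,"y": 0,"z": -0.04,"turn": 0},
    {"claw": 1,"x": 0,"y": 0,"z": -0.04,"turn": 0},
    {"claw": 1,"x": 0,"y": 0,"z": -0.04,"turn": 0},
    {"claw": 1,"x": 0,"y": 0,"z": -0.03,"turn": 0},
    {"claw": 1,"x": 0,"y": 0,"z": -0.015,"turn": 0},
    {"claw": 1,"x": 0,"y": 0,"z": 0,"turn": 0},
    {"claw": 1,"x": 0,"y": 0,"z": 0,"turn": 0}
  ]
}}

```text
time: 6.58
tool_pos: [0.4679, -0.3494, 0.2975]
tcp_rot: [-3.14, -0.003, 0.003]
wrist_force: [0.9, -0.0, -1.4]
width: 0.339
```

>>> {"method": "jog_arm", "body": {
  "plan": [
    {"claw": 1,"x": 0,"y": -0.02,"z": 0,"turn": 0},
    {"claw": 1,"x": 0.01,"y": -0.035,"z": 0,"turn": 0},
    {"claw": 1,"x": 0.01,"y": -0.035,"z": 0,"turn": 0},
    {"claw": 1,"x": 0.01,"y": -0.035,"z": 0,"turn": 0},
    {"claw": 1,"x": 0.01,"y": -0.035,"z": 0,"turn": 0},
    {"claw": 1,"x": 0.01,"y": -0.035,"z": 0,"turn": 0},
    {"claw": 1,"x": 0.01,"y": -0.035,"z": 0,"turn": 0},
    {"claw": 1,"x": 0.01,"y": -0.035,"z": 0,"turn": 0},
    {"claw": 1,"x": 0.01,"y": -0.035,"z": 0,"turn": 0},
    {"claw": 1,"x": 0.01,"y": -0.035,"z": 0,"turn": 0}
  ]
}}

```text
time: 7.82
tool_pos: [0.557, -0.0126, 0.2979]
tcp_rot: [-3.141, -0.004, 0.004]
wrist_force: [0.5, 0.2, -0.8]
width: 0.334
```

>>> {"method": "jog_arm", "body": {
  "plan": [
    {"claw": 1,"x": 0.01,"y": -0.035,"z": 0,"turn": 0},
    {"claw": 1,"x": 0.005,"y": -0.035,"z": 0,"turn": 0},
    {"claw": 1,"x": 0,"y": -0.035,"z": 0,"turn": 0},
    {"claw": 1,"x": 0,"y": -0.035,"z": 0,"turn": 0},
    {"claw": 1,"x": 0,"y": -0.035,"z": 0,"turn": 0},
    {"claw": 1,"x": 0,"y": -0.035,"z": 0,"turn": 0},
    {"claw": 1,"x": 0,"y": -0.03,"z": 0,"turn": 0},
    {"claw": 1,"x": 0,"y": -0.013,"z": 0,"turn": 0},
    {"claw": 1,"x": 0,"y": 0,"z": 0,"turn": 0},
    {"claw": 1,"x": 0,"y": 0,"z": 0,"turn": 0}
  ]
}}

```text
time: 9.07
tool_pos: [0.5724, 0.2373, 0.299]
tcp_rot: [3.141, 0.002, -0.001]
wrist_force: [-0.6, -0.2, -1.1]
width: 0.334
```

>>> {"method": "jog_arm", "body": {
  "plan": [
    {"claw": 1,"x": 0,"y": 0,"z": 0,"turn": 0},
    {"claw": 1,"x": 0,"y": 0,"z": 0,"turn": 0}
  ]
}}

```text
time: 9.32
tool_pos: [0.5727, 0.2374, 0.2995]
tcp_rot: [3.142, 0.001, 0.0]
wrist_force: [-0.0, -0.3, -1.4]
width: 0.338
```

Lower to about 8 mm above the rim, centre, and look.

>>> {"method": "jog_arm", "body": {
  "plan": [
    {"claw": 1,"x": 0.001,"y": -0.001,"z": 0.02,"turn": 0},
    {"claw": 1,"x": 0,"y": 0,"z": 0.02,"turn": 0},
    {"claw": 1,"x": 0,"y": 0,"z": 0.007,"turn": 0},
    {"claw": 1,"x": 0,"y": 0,"z": 0,"turn": 0},
    {"claw": 1,"x": 0,"y": 0,"z": 0,"turn": 0},
    {"claw": 1,"x": 0,"y": 0,"z": 0,"turn": 0}
  ]
}}

```text
time: 10.07
tool_pos: [0.5741, 0.2395, 0.2533]
tcp_rot: [-3.141, -0.003, -0.003]
wrist_force: [-0.9, -0.8, -1.0]
width: 0.338
```

```bash
python3 -c "
from h import *
S=bot.read_state();print(S['tool_pos'],S['tcp_rot'],S['q'])
tp=S['tool_pos'];out=[]
for cam,x0,y0,w,h in (('top',160,170,130,130),('scene',310,240,130,130)):
  k=6;im=bot.read_camera(cam)[y0:y0+h,x0:x0+w];im=cv2.convertScaleAbs(cv2.resize(im,None,fx=k,fy=k,interpolation=cv2.INTER_CUBIC)[:,:,::-1],alpha=1.4)
  def dr(c,z,R,col):
    q=np.array([proj(cam,(c[0]+R*np.cos(a),c[1]+R*np.sin(a),z)) for a in np.linspace(0,6.28,80)]);cv2.polylines(im,[((q-[x0,y0]+.5)*k-.5).astype(np.int32)],True,col,1)
  rim=(.5737,.2383);b=tp[2]-.0494
  dr(rim,.195,.035,(0,0,255));dr(rim,.195,.027,(0,0,255));dr(tp,b+.044,.035,(255,0,0));dr(tp,b,.019,(255,0,255))
  out.append(cv2.resize(im,(400,400),interpolation=cv2.INTER_AREA))
cv2.imwrite('pics/c3.png',np.hstack(out))"
```

```text
[0.57410055 0.23946572 0.25330468] [-3.14099061e+00 -2.91399731e-03 -2.54572122e-03] [3.55132415e-01 1.50839180e-01 1.69842043e+00 2.18553278e-07
 1.29060472e+00 1.92407322e+00]
```

View pics/c3.png

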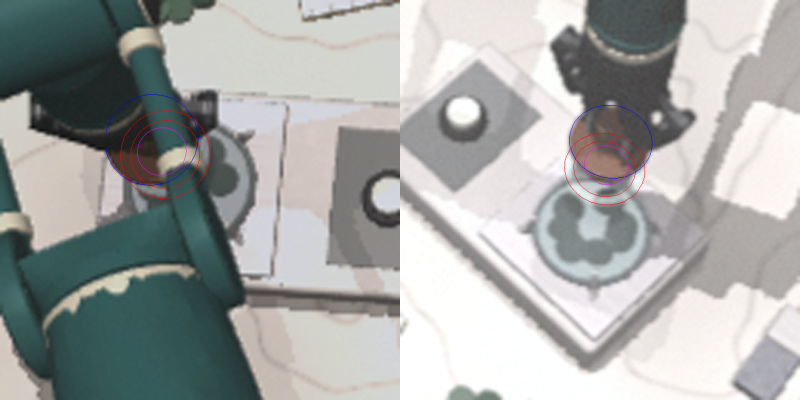

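The predicted flange circle lies on the stopper in both views (scene (610,142), top (150,138)), and the stopper is upright and centred over the mouth. I'll insert slowly.

>>> {"method": "jog_arm", "body": {
  "plan": [
    {"claw": 1,"x": 0,"y": 0.001,"z": 0.006,"turn": 0},
    {"claw": 1,"x": 0,"y": 0,"z": 0.006,"turn": 0},
    {"claw": 1,"x": 0,"y": 0,"z": 0.006,"turn": 0},
    {"claw": 1,"x": 0,"y": 0,"z": 0.006,"turn": 0},
    {"claw": 1,"x": 0,"y": 0,"z": 0.006,"turn": 0},
    {"claw": 1,"x": 0,"y": 0,"z": 0,"turn": 0},
    {"claw": 1,"x": 0,"y": 0,"z": 0,"turn": 0},
    {"claw": 1,"x": 0,"y": 0,"z": 0,"turn": 0}
  ]
}}

```text
time: 11.18
tool_pos: [0.5738, 0.2383, 0.2227]
tcp_rot: [-3.141, -0.003, -0.001]
wrist_force: [-0.3, -1.2, -0.6]
width: 0.34
```

>>> {"method": "jog_arm", "body": {
  "plan": [
    {"claw": 1,"x": 0,"y": 0,"z": 0.004,"turn": 0},
    {"claw": 1,"x": 0,"y": 0,"z": 0.004,"turn": 0},
    {"claw": 1,"x": 0,"y": 0,"z": 0.003,"turn": 0},
    {"claw": 1,"x": 0,"y": 0,"z": 0,"turn": 0},
    {"claw": 1,"x": 0,"y": 0,"z": 0,"turn": 0},
    {"claw": 1,"x": 0,"y": 0,"z": 0,"turn": 0}
  ]
}}

```text
time: 11.92
tool_pos: [0.5737, 0.2383, 0.2115]
tcp_rot: [-3.141, -0.003, -0.001]
wrist_force: [0.1, -0.2, -1.0]
width: 0.335
```

No contact yet; about 3 mm remain.

>>> {"method": "jog_arm", "body": {
  "plan": [
    {"claw": 1,"x": 0,"y": 0,"z": 0.002,"turn": 0},
    {"claw": 1,"x": 0,"y": 0,"z": 0.001,"turn": 0},
    {"claw": 1,"x": 0,"y": 0,"z": 0.0005,"turn": 0},
    {"claw": 1,"x": 0,"y": 0,"z": 0,"turn": 0},
    {"claw": 1,"x": 0,"y": 0,"z": 0,"turn": 0}
  ]
}}

```text
time: 12.55
tool_pos: [0.5737, 0.2382, 0.2086]
tcp_rot: [-3.141, -0.003, -0.001]
wrist_force: [-2.0, -1.4, 6.0]
width: 0.339
```

>>> {"method": "jog_arm", "body": {
  "plan": [
    {"claw": 1,"x": 0,"y": 0,"z": 0.0007,"turn": 0},
    {"claw": 1,"x": 0,"y": 0,"z": 0,"turn": 0},
    {"claw": 1,"x": 0,"y": 0,"z": 0,"turn": 0}
  ]
}}

```text
time: 12.92
tool_pos: [0.5738, 0.2382, 0.2085]
tcp_rot: [-3.141, -0.003, -0.001]
wrist_force: [-3.0, -2.8, 8.3]
width: 0.337
```

The stopper is on the rim: z stopped at 0.2085 against 0.2084 predicted, with the force rising. Release and lift straight up.

>>> {"method": "jog_arm", "body": {
  "plan": [
    {"claw": 1,"x": 0,"y": 0,"z": -0.0008,"turn": 0},
    {"claw": 0.55,"x": 0,"y": 0,"z": 0,"turn": 0},
    {"claw": 0.4,"x": 0,"y": 0,"z": 0,"turn": 0},
    {"claw": 0.3,"x": 0,"y": 0,"z": 0,"turn": 0},
    {"claw": 0.3,"x": 0,"y": 0,"z": 0,"turn": 0},
    {"claw": 0.3,"x": 0,"y": 0,"z": -0.01,"turn": 0},
    {"claw": 0.3,"x": 0,"y": 0,"z": -0.02,"turn": 0},
    {"claw": 0.3,"x": 0,"y": 0,"z": -0.03,"turn": 0},
    {"claw": 0.3,"x": 0,"y": 0,"z": -0.03,"turn": 0},
    {"claw": 0.3,"x": 0,"y": 0,"z": 0,"turn": 0}
  ]
}}

```text
time: 14.18
tool_pos: [0.5758, 0.239, 0.3036]
tcp_rot: [-3.138, -0.003, -0.013]
wrist_force: [0.5, 0.6, 0.6]
width: 0.701
```

>>> {"method": "jog_arm", "body": {
  "plan": [
    {"claw": 1,"x": 0,"y": 0.03,"z": 0,"turn": 0},
    {"claw": 1,"x": 0,"y": 0.035,"z": 0,"turn": 0},
    {"claw": 1,"x": 0,"y": 0.035,"z": 0,"turn": 0},
    {"claw": 1,"x": -0.0067,"y": 0.035,"z": 0,"turn": 0},
    {"claw": 1,"x": -0.0067,"y": 0.035,"z": 0,"turn": 0},
    {"claw": 1,"x": 0,"y": 0,"z": 0,"turn": 0},
    {"claw": 1,"x": 0,"y": 0,"z": 0,"turn": 0},
    {"claw": 1,"x": 0,"y": 0,"z": 0,"turn": 0}
  ]
}}

```text
time: 15.18
tool_pos: [0.5605, 0.069, 0.2978]
tcp_rot: [-3.141, -0.004, 0.0]
wrist_force: [-0.2, 0.5, 0.6]
width: -0.002
```

```bash
python3 -c "
from h import *
S=bot.read_state();print(S['tool_pos'],S['width'],S['wrist_force']);out=[]
for cam,x0,y0,w,h in (('top',160,170,130,130),('scene',310,240,130,130)):
  k=6;im=bot.read_camera(cam)[y0:y0+h,x0:x0+w];im=cv2.convertScaleAbs(cv2.resize(im,None,fx=k,fy=k,interpolation=cv2.INTER_CUBIC)[:,:,::-1],alpha=1.4)
  def dr(c,z,R,col):
    q=np.array([proj(cam,(c[0]+R*np.cos(a),c[1]+R*np.sin(a),z)) for a in np.linspace(0,6.28,80)]);cv2.polylines(im,[((q-[x0,y0]+.5)*k-.5).astype(np.int32)],True,col,1)
  rim=(.5737,.2383);dr(rim,.203,.035,(255,0,0));dr(rim,.239,.015,(255,0,255))
  out.append(cv2.resize(im,(400,400),interpolation=cv2.INTER_AREA))
cv2.imwrite('pics/c4.png',np.hstack(out))"
```

```text
[0.56053981 0.06904753 0.29776537] -0.00201018801032372 [-0.21998978  0.46826953  0.60134653]
```

View pics/c4.png

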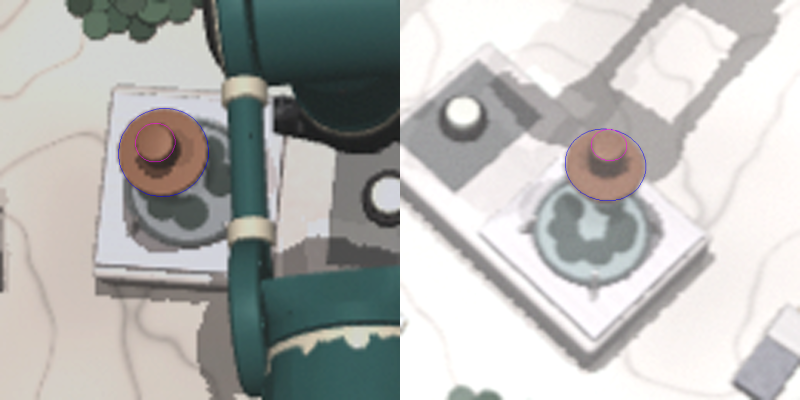

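The model circles for the seated stopper (flange at z 0.203, grip top at 0.239) lie exactly on it in both views: top (163,152), scene (605,164). It is home and level. Now the button, with the fingers shut.

>>> {"method": "jog_arm", "body": {
  "plan": [
    {"claw": 1,"x": 0,"y": 0,"z": 0.03,"turn": 0},
    {"claw": 1,"x": 0,"y": 0,"z": 0.04,"turn": 0},
    {"claw": 1,"x": 0,"y": 0,"z": 0.04,"turn": 0},
    {"claw": 1,"x": 0,"y": 0,"z": 0.04,"turn": 0},
    {"claw": 1,"x": 0,"y": 0,"z": 0.03,"turn": 0},
    {"claw": 1,"x": 0,"y": 0,"z": 0.02,"turn": 0},
    {"claw": 1,"x": 0,"y": 0,"z": 0.01,"turn": 0},
    {"claw": 1,"x": 0,"y": 0,"z": 0,"turn": 0},
    {"claw": 1,"x": 0,"y": 0,"z": 0,"turn": 0},
    {"claw": 1,"x": 0,"y": 0,"z": 0,"turn": 0}
  ]
}}

```text
time: 16.52
tool_pos: [0.5615, 0.0683, 0.0892]
tcp_rot: [-3.141, -0.003, -0.004]
wrist_force: [0.7, -1.0, -1.1]
width: 0.003
```

>>> {"method": "jog_arm", "body": {
  "plan": [
    {"claw": 1,"x": 0,"y": 0,"z": 0.006,"turn": 0},
    {"claw": 1,"x": 0,"y": 0,"z": 0.004,"turn": 0},
    {"claw": 1,"x": 0,"y": 0,"z": 0.003,"turn": 0},
    {"claw": 1,"x": 0,"y": 0,"z": 0.003,"turn": 0},
    {"claw": 1,"x": 0,"y": 0,"z": 0.002,"turn": 0},
    {"claw": 1,"x": 0,"y": 0,"z": 0,"turn": 0},
    {"claw": 1,"x": 0,"y": 0,"z": 0,"turn": 0},
    {"claw": 1,"x": 0,"y": 0,"z": 0,"turn": 0}
  ]
}}

```text
time: 17.52
tool_pos: [0.5606, 0.0682, 0.071]
tcp_rot: [3.142, 0.003, 0.0]
wrist_force: [-2.6, -0.3, 8.0]
width: 0.003
```

>>> {"method": "jog_arm", "body": {
  "plan": [
    {"claw": 1,"x": 0,"y": 0,"z": 0.001,"turn": 0},
    {"claw": 1,"x": 0,"y": 0,"z": 0,"turn": 0},
    {"claw": 1,"x": 0,"y": 0,"z": 0,"turn": 0}
  ]
}}

```text
time: 17.9
tool_pos: [0.5606, 0.0682, 0.0708]
tcp_rot: [3.142, 0.003, 0.0]
wrist_force: [-5.0, -0.0, 14.6]
width: 0.003
```

>>> {"method": "jog_arm", "body": {
  "plan": [
    {"claw": 1,"x": 0,"y": 0,"z": -0.01,"turn": 0},
    {"claw": 1,"x": 0,"y": 0,"z": -0.02,"turn": 0},
    {"claw": 1,"x": 0,"y": 0,"z": -0.04,"turn": 0},
    {"claw": 1,"x": 0,"y": 0,"z": -0.04,"turn": 0},
    {"claw": 1,"x": 0,"y": 0,"z": -0.04,"turn": 0},
    {"claw": 1,"x": 0,"y": 0,"z": -0.04,"turn": 0},
    {"claw": 1,"x": 0,"y": 0,"z": -0.02,"turn": 0},
    {"claw": 1,"x": 0,"y": 0,"z": 0,"turn": 0},
    {"claw": 1,"x": 0,"y": 0,"z": 0,"turn": 0}
  ]
}}

```text
time: 19.02
tool_pos: [0.5594, 0.0681, 0.2766]
tcp_rot: [3.141, 0.003, -0.005]
wrist_force: [-0.1, 0.1, -0.4]
width: 0.001
```

```bash
python3 -c "
from h import *
S=bot.read_state();print(S['time'],S['tool_pos'],S['wrist_force'])
snap('scene','end',(120,120,450,400),2.3)"
```

```text
19.025 [0.5594267 0.0680809 0.2766453] [-0.10981311  0.06321408 -0.36101429]
```

View pics/end.png

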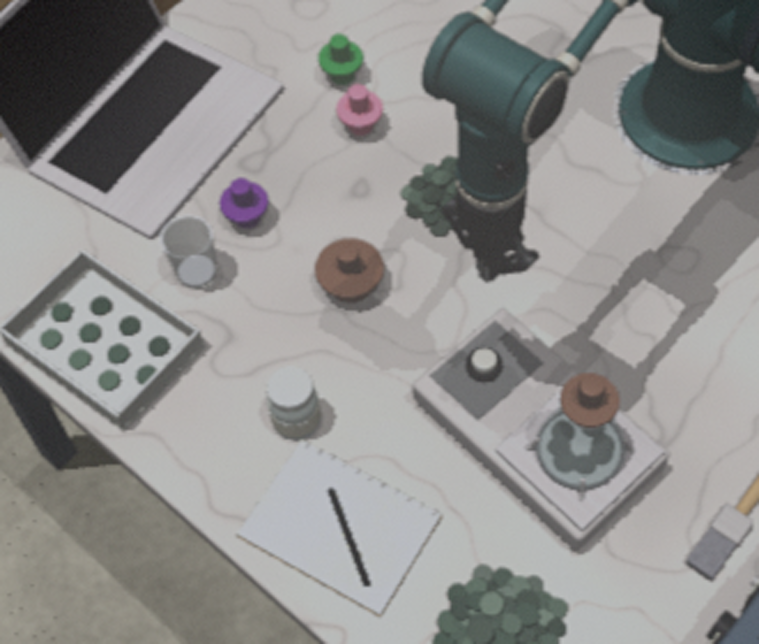

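The final view shows the stopper seated on the flask at (590,398) and the button back up at (485,361). Everything else is where it was and the gripper is clear, so I'm handing in.

```bash
python3 -c "
from workcell import bot
print(bot.finish_job())"
```

```text
the job is handed in; nothing more can be done
None
```

The narrow brown stopper is home in the flask's neck, and after that I pressed the shaker's start button all the way down and let it come back up. I handed the job in at about 19 s; no verdict is reported.

- **Stopper:** The tool stopped at z = 0.2085 m against the 0.2084 m expected for the flange on the rim, with about 8 N upward on the wrist. After release, the outlines computed for a seated, level stopper matched it in both cameras.
- **Button:** It bottomed at z = 0.071 m, the full 8 mm of travel, and the wrist force reached about 15 N against the 4 N needed. It looked fully up in the last picture, judged by eye rather than measured.
- **Everything else:** The last picture, from the scene camera only, shows the wide stopper, the look-alikes, the jar, the beaker and the brush where they were. The gripper was clear of everything.

No check failed. The only disagreement was in the first hand-read position of the flask's rim, where the two cameras differed by up to about 7 mm. Fitting the shaker's pose to both views settled it, and the later checks agreed with that fit.

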